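Open the box, put the biscuit cutters back and close it

ROBOT

A 6-joint arm with a two-finger parallel gripper is mounted at the origin on the work surface. World frame = base frame: x ahead of the robot, y to its left, z up, the work surface at z = 0. Lengths are in m, angles in rad, forces in N, time in s.
With the tool pointing down it reaches from about 0.3 to 0.775 m from the base axis. Payload 14.6 kg.
Tool frame: the origin (TCP) lies on the centre line of the jaws, within the pads' length; the fingertips stand 8 mm ahead of it and the grasp point (between the pads) lies 11 mm behind it; z points along the fingers, y is the line along which they close (so a half turn about z gives the same grasp; the last joint's range is limited). The gripper opens to 94 mm and grips with 3 to 60 N. Pads are 16 mm wide; open, the fingers measure 119 mm over their backs; the gripper's body (75 mm by 177 mm) begins 78 mm behind the grasp point.
Start: joints at [-1.318, 0.3, 1.521, -0, 1.321, -0.067], TCP at [0.173, -0.522, 0.213] pointing down, gripper open.
Joint ranges: [-3.03, 3.03], [-0.79, 2.21], [0.23, 2.52], [-1.04, 4.18], [0, 3.07], [-2.55, 2.55]. Speed limits (rad/s): [2.22, 2.22, 2.57, 3.14, 3.14, 3.14].

INTERFACE

Orientations are given as a rotation vector (axis times angle).
In Python, from rig import * gives the robot as it stands. The module is installed in compiled form; this text tells all that it offers. Calls block until the motion is done:
- move_pose(position, orientation): joint-space move of the TCP to a pose.
- move_straight(position, attitude=None, max_speed=0.15, force_limit=None): straight line of the TCP; attitude=None keeps the orientation; max_speed is the mean speed in m/s. With force_limit (N) it stops when the force on the tool has changed by that much, and returns True; else False.
- goto_joints(angles): joint-space move.
- command_gripper(opening, grip_force=None): finger opening in m; grip_force is the grip in N (None keeps the last); returns when the fingers have stopped.
- pause(seconds).
- ik(position, orientation): joint angles nearest the present ones, or None.
- get_obs(): the state.
- get_image(name): name is "scene" or "top" or "wrist"; returns the picture (420x560x3 uint8, blue, green, red); there is no depth.
- calibration(name): a dict with "fovy" (degrees; the focal length in pixels is half the picture's height over the tangent of half this angle, whatever the lens; pixels are square), "cx", "cy" (the principal point, pixels), "k1" (the pictures are not rectified: a ray, as slopes to the right and down, at radius r is drawn at 1 + k1 r^2 times it, then the intrinsics apply), "T" (4x4, takes a point from camera to world coordinates). Camera axes: x right, y down, z forward; pixel columns grow to the right and rows downward; lengths in m; the calibration is good to about 2 mm. A picture is of the moment at which its call begins: read the wrist's pose just before it. calibration takes no time and is no camera call; for the wrist camera it gives the pose at the moment of the call.
A pose or a line that the arm cannot do raises Unreachable and nothing moves.
- close_job(): hands the job in; it is judged then, once.
Trained networks look in the newest picture that a camera, given by its name, has taken for a name from the list of things; names that differ only in an ending like _2 or _b are one class to them, and where a whole thing is asked for, a point or a joint stands for the part that bears it (a point fixed in the world has none). Each returns a list of dicts, best first, with "conf" (0 to 1); they miss things now and then, are a little off and sometimes report something else, mostly with a low value. They report only what shows in the picture. A call takes as long as a camera call. They do not tell look-alikes from the thing itself.
- boxes_of(camera, target): "location" ([column, row] in pixels, amid what is visible of it).
- trace(camera, target): "region" (420x560 bool, what is visible of it) and "location" ([column, row] in pixels, amid what is visible of it).
The state is a dict: "clock": time; "joint_positions": joint angles; "joint_vel": joint speeds; "joint_torque": joint torques, N m; "position": TCP position; "tcp_rot": TCP orientation; "wrist_force": force on the tool from outside, world axes, zero at the start; "ft_torque": the same for the moment, N m; "opening": finger opening in m; "finger_force": force on a finger pad.
Only numpy, scipy, OpenCV 4.12 (cv2) and the standard library are available. Lean on these libraries where they do the work, as an engineer would, in place of code of your own. Each camera call takes 0.05 s, during which the arm holds its last target. There are 200 camera calls.

TASK

Take the lid off the wooden cutter box and put the biscuit cutters away: each cutter on the bench goes into its own fitted pocket in the box, sitting flat and fully down, and any that somebody has left in the wrong pocket is moved to its own. When every cutter is in place, put the lid back on so that it sits fully down on the box all round. Leave the rolling pin and the small white bowl where they are.

Things in the scene. Friction and masses are not known exactly. Their poses are not given: they have to be found in the camera images.
- cutter_long: rectangular finger-biscuit cutter, an open tin band 110 mm (its x) by 50 mm (its y); wall 2 mm, 30 mm high, 70-80 g, open above and below; origin at the centre of its lower edge, z up. May be absent (None). At the start it lies flat on the pastry board.
- cutter_hex: hexagonal cutter, an open tin band 66 mm across flats; two of its flats face its +y and -y, two corners (76 mm apart) point to its +x and -x; wall 2 mm, 30 mm high, 70-80 g, open above and below; origin at the centre of its lower edge, z up. May be absent (None). At the start it lies flat on the pastry board.
- cutter_square: square cutter, an open tin band 68 mm by 68 mm, sides along its x and y; wall 2 mm, 30 mm high, 70-80 g, open above and below; origin at the centre of its lower edge, z up. May be absent (None). At the start it lies flat on the pastry board or in the square pocket under the lid.
- cutter_big: larger round cutter, an open tin ring of outside diameter 68 mm; wall 2 mm, 30 mm high, 70-80 g, open above and below; origin at the centre of its lower edge, z up. May be absent (None). At the start it lies flat on the pastry board or in the square pocket under the lid.
- cutter_small: smaller round cutter, an open tin ring of outside diameter 60 mm; wall 2 mm, 30 mm high, 70-80 g, open above and below; origin at the centre of its lower edge, z up. May be absent (None). At the start it lies flat on the pastry board or in the square pocket under the lid.
- box: fixed wooden base of the cutter box, left or right of the pastry board: flange 312 mm (its x) by 212 mm (y), 14 mm thick, carrying a block 292 by 192 mm with its top 26 mm above the worktop and five flat pockets 12 mm deep (floors 14 mm above the worktop, 24 mm or more apart); seated cutters stand 18 mm proud of the block. Origin at the centre of its underside.
- pocket_long (a point): rectangular pocket, 113 mm along the box's x by 53 mm along its y, for the rectangular cutter; point at the centre of the pocket's floor; its axes are the box's.
- pocket_hex (a point): hexagonal pocket, 69 mm across flats, two flats facing the box's +y and -y, for the hexagonal cutter; point at the centre of the pocket's floor; its axes are the box's.
- pocket_square (a point): square pocket, 71 mm by 71 mm along the box's x and y, for the square cutter; point at the centre of the pocket's floor; its axes are the box's.
- pocket_big (a point): larger round pocket, diameter 71 mm, for the larger round cutter; point at the centre of the pocket's floor; its axes are the box's.
- pocket_small (a point): smaller round pocket, diameter 63 mm, for the smaller round cutter; point at the centre of the pocket's floor; its axes are the box's.
- lid_seat (a point): point at the middle of the box, level with the top of the flange (14 mm above the worktop) on which the lid's rim rests; its axes are the box's. The lid fits over the block, either way round, with 2.5 mm play on each side.
- lid: loose lift-off wooden lid, standing on the box, closed, at the start: an upturned tray 309 mm (its x) by 209 mm (its y), 40 mm high, walls and top 6 mm (34 mm deep inside), 0.5 kg; origin at the centre of its lower rim, z up.
- lid_handle (a point): centre of the lid's bar handle, 61 mm above the lid's rim: a wooden bar 100 mm along the lid's x, 18 mm wide (y), 18 mm high, standing 12 mm clear of the lid's top on two brass pillars.
- baking_sheet: flat dark steel baking sheet 340 mm (its x) by 230 mm (its y), 6 mm thick, lying fixed on the other side of the pastry board from the box: a free place to set the lid down while working; origin at the centre of its underside.
- pastry_board: fixed wooden pastry board 360 mm (x) by 260 mm (y), 14 mm thick; origin at the centre of its underside.
- rolling_pin: bystander: wooden rolling pin 46 mm thick, 400 mm long along its y, lying in its rest beyond the board; origin at the middle of its underside.
- egg_bowl: bystander: white ceramic bowl 104 mm across, 50 mm high, beyond the board to the left; origin under its centre.
There are look-alikes about, which are no part of the job. Leave any red look-alike of the cutter_big alone. Leave any purple look-alike of the cutter_long alone.

How it is judged:
By the outcome, as a careful person would: the job done as asked, in the order asked, and still so for the second after the job is handed in, with the robot touching nothing.
Of cutter_long, cutter_hex, cutter_square, cutter_big, cutter_small only 4 to 5 are there at a start; the rules pass over those that are not, and their reading is None.
At some moment in a run one of cutter_long, cutter_hex, cutter_square, cutter_big, cutter_small, lid may be knocked a few centimetres aside while the robot is not near it.
Once in a run the grip may slacken for a moment while it holds something.
It also fails if it takes over 200 s, if anything falls off the work surface, if the arm or the gripper's body presses on something with over 40 N, if the wrist force passes 120 N, or if a joint passes its speed limit or range.

## Working session

There is one attempt and no reset: what is moved stays moved. The work goes in short steps, each a Python script; the robot and the scene stay as the last script left them, time stands still between calls to the robot, and variables do not carry over. Pictures are saved under pics/ and viewed, at most 14 in all, crops included, and the job is handed in when it is done.

```bash
mkdir -p pics
cat > h.py <<'E'
from rig import *
import numpy as np, cv2
from scipy.spatial.transform import Rotation as R
def proj(c,P):
    T=c["T"]; p=(np.asarray(P,float).reshape(-1,3)-T[:3,3])@T[:3,:3]
    s=p[:,:2]/p[:,2:]; f=210/np.tan(np.radians(c["fovy"])/2)
    s=s*(1+c["k1"]*(s**2).sum(1,keepdims=True))
    return s*f+[c["cx"],c["cy"]]
def ray(c,uv):
    f=210/np.tan(np.radians(c["fovy"])/2)
    d=(np.asarray(uv,float).reshape(-1,2)-[c["cx"],c["cy"]])/f; s=d.copy()
    for _ in range(20): s=d/(1+c["k1"]*(s**2).sum(1,keepdims=True))
    return np.c_[s,np.ones(len(s))]@c["T"][:3,:3].T, c["T"][:3,3]
def onz(c,uv,z):
    d,o=ray(c,uv); return o+d*((z-o[2])/d[:,2])[:,None]
def down(a): # tool z down; tool y (closing line) at world angle a
    y=np.array([np.cos(a),np.sin(a),0]); z=np.array([0,0,-1.]); return R.from_matrix(np.c_[np.cross(y,z),y,z]).as_rotvec()
E
python3 - <<'E'
from h import *
for n in("scene","top","wrist"):
    im=get_image(n); cv2.imwrite(f"pics/{n}0.png",im); c=calibration(n); print(n,c["fovy"],c["cx"],c["cy"],c["k1"],c["T"].round(3).tolist())
for t in ["cutter_long","cutter_hex","cutter_square","cutter_big","cutter_small","box","lid","lid_handle","baking_sheet","pastry_board","rolling_pin","egg_bowl"]:
    for n,z in(("top",.02),):
        c=calibration(n)
        for d in boxes_of(n,t): print(t,n,round(d["conf"],2),np.round(d["location"]),onz(c,d["location"],z).round(3)[0])
print(get_obs())
E
```

```text
scene 43.79047829604502 283.78569929152025 208.97652983524696 -0.09262783111358354 [[0.872, 0.38, -0.309, 0.888], [0.49, -0.681, 0.544, -0.689], [-0.004, -0.625, -0.78, 1.026], [0.0, 0.0, 0.0, 1.0]]
top 47.39313593317364 269.0097891726123 211.97198967436884 -0.0011833104538769414 [[-0.012, -0.998, 0.06, 0.409], [-1.0, 0.013, 0.017, -0.014], [-0.018, -0.059, -0.998, 1.343], [0.0, 0.0, 0.0, 1.0]]
wrist 59.406125170855915 280.1126545280432 207.5865234682454 -0.06165274390870397 [[0.313, -0.911, -0.268, 0.251], [-0.95, -0.301, -0.086, -0.497], [-0.002, 0.282, -0.96, 0.385], [0.0, 0.0, 0.0, 1.0]]
cutter_long top 0.78 [299. 138.] [ 0.694 -0.079  0.02 ]
cutter_long top 0.58 [386. 321.] [ 0.188 -0.305  0.02 ]
cutter_hex top 0.37 [200. 110.] [0.778 0.2   0.02 ]
cutter_square top 0.68 [202. 245.] [0.398 0.196 0.02 ]
cutter_big top 0.54 [235. 216.] [0.477 0.103 0.02 ]
cutter_big top 0.48 [169. 301.] [0.246 0.286 0.02 ]
cutter_small top 0.32 [203. 216.] [0.48  0.193 0.02 ]
box top 0.65 [202. 202.] [0.52  0.196 0.02 ]
lid top 0.75 [162. 208.] [0.505 0.306 0.02 ]
lid_handle top 0.73 [165. 206.] [0
[... 341 characters left out ...]
]
{'clock': 0.75, 'joint_positions': array([-1.31758265e+00,  2.99869466e-01,  1.52099942e+00,  2.62799411e-05,
        1.32071847e+00, -6.66011540e-02]), 'joint_vel': array([-0.00091385,  0.00015157, -0.0005002 , -0.00064759,  0.00056112,
        0.0011564 ]), 'joint_torque': array([-7.10339009e-05, -5.31610286e+01, -3.52893627e+01,  7.07704341e-02,
        2.13199487e-02, -1.27541080e-05]), 'position': array([ 0.17291448, -0.52209728,  0.21346258]), 'tcp_rot': array([3.10151107e+00, 5.00215206e-01, 4.05975245e-05]), 'wrist_force': array([ 0.09899949, -0.37549504,  0.56289902]), 'ft_torque': array([-0.02040499, -0.0204996 , -0.06084561]), 'finger_force': 0.0, 'opening': 0.09402444960931727}
```

View pics/top0.png

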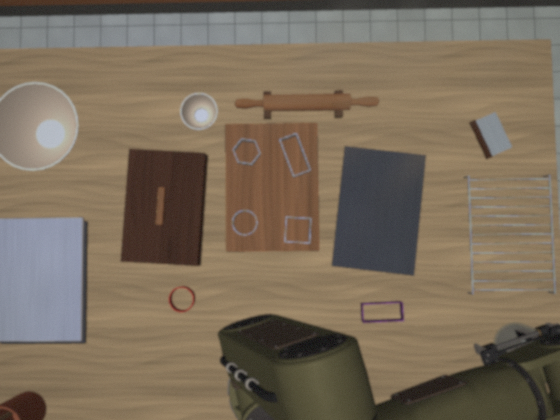

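View pics/scene0.png

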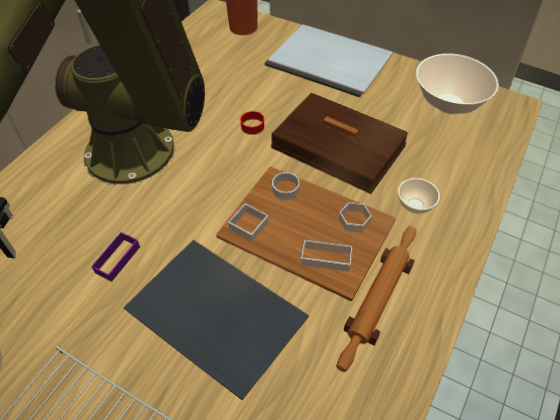

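The top view shows four cutters on the board: hex (246,151), long (295,154), a round one (244,222) and square (298,230). The closed lid is at (165,207) and the sheet at (380,210). The red ring (182,299) and purple rectangle (382,312) are the look-alikes, so I leave them alone. Next I measure the lid and cutters with the wrist camera.

```bash
cat >> h.py <<'E'
from scipy.optimize import least_squares
t=np.linspace(0,2*np.pi,48,endpoint=False)
rect=lambda a,b: np.array([[a,b],[-a,b],[-a,-b],[a,-b]])/2
circ=lambda d: np.c_[np.cos(t),np.sin(t)]*d/2
hexa=lambda f: np.array([[np.cos(k*np.pi/3),np.sin(k*np.pi/3)] for k in range(6)])*f/np.sqrt(3)
# name: (outline, height)
SH={"cutter_long":(rect(.110,.050),.03),"cutter_hex":(hexa(.066),.03),"cutter_square":(rect(.068,.068),.03),
 "cutter_big":(circ(.068),.03),"cutter_small":(circ(.060),.03),"lid":(rect(.309,.209),.04),"baking_sheet":(rect(.34,.23),.006)}
def camrel():
    o=get_obs(); c=calibration("wrist"); Rt=R.from_rotvec(o["tcp_rot"]).as_matrix()
    return Rt.T@(c["T"][:3,3]-o["position"]), Rt.T@c["T"][:3,2]
def look(p,a,h,zt=.03):
    """wrist picture with the camera axis on p (x,y), TCP at height h, closing line at angle a"""
    off,ax=camrel(); M=R.from_rotvec(down(a)).as_matrix(); off=M@off; ax=M@ax
    q=np.array([p[0],p[1],zt])-off+ax*((h+off[2]-zt)/ax[2]) *(-1 if 0 else 0)
    s=(zt-(h+off[2]))/ax[2]; q=np.array([p[0],p[1],zt])-ax*s-off
    move_pose(q,down(a)); pause(.2); c=calibration("wrist"); im=get_image("wrist"); return c,im
def masks(name,cam="wrist"):
    return [(d["conf"],np.asarray(d["location"]),d["region"].astype(np.uint8)) for d in trace(cam,name)]
def hullpts(m):
    cs,_=cv2.findContours(m,cv2.RETR_EXTERNAL,cv2.CHAIN_APPROX_NONE); cs=[k for k in cs if len(k)>25]
    return cv2.convexHull(np.vstack(cs))[:,0].astype(float)
def dense(h,n=120):
    h=np.vstack([h,h[:1]]); s=np.r_[0,np.cumsum(np.hypot(*np.diff(h,axis=0).T))]; u=np.linspace(0,s[-1],n,endpoint=False)
    return np.c_[np.interp(u,s,h[:,0]),np.interp(u,s,h[:,1])]
def fit(views,name,x0,fixz=None,scale=False):
    """views: [(calib,hull points)]; returns x,y,yaw,z of lower edge (,scale), rms px"""
    out,H=SH[name]; obs=[(c,dense(h)) for c,h in views]
    def res(v):
        x,y,a=v[:3]; z=fixz if fixz is not None else v[3]; s=v[4] if scale else 1
        p=s*out@np.array([[np.cos(a),np.sin(a)],[-np.sin(a),np.cos(a)]])+[x,y]
        P=np.vstack([np.c_[p,np.full(len(p),z)],np.c_[p,np.full(len(p),z+H)]]); r=[]
        for c,o in obs:
            g=cv2.convexHull(proj(c,P).astype(np.float32))
            r+=[cv2.pointPolygonTest(g,(float(q[0]),float(q[1])),True) for q in o]
        return np.array(r)
    v=list(x0[:3])+[x0[3] if len(x0)>3 else .014,1.]
    f=least_squares(res,v,loss="soft_l1",diff_step=1e-4,x_scale=[.01,.01,.1,.01,.05])
    return f.x, np.sqrt(np.mean(res(f.x)**2))
E
python3 - <<'E'
from h import *
c=calibration("top"); p0=onz(c,[165,207],.054)[0]; print(p0)
vs=[];hs=[]
for i,(dx,dy) in enumerate(((0,0.04),(0.03,-.06))):
    cw,im=look(p0[:2]+[dx,dy],np.pi/2,.36,.05); cv2.imwrite(f"pics/lid{i}.png",im)
    m=masks("lid"); h=masks("lid_handle"); print([(round(a,2),b.round()) for a,b,_ in m],[(round(a,2),b.round()) for a,b,_ in h])
    vs.append((cw,m[0][2]));hs.append((cw,h[0][2] if h else None))
np.save("lidv.npy",np.array([vs,hs],dtype=object),allow_pickle=True)
V=[(c,hullpts(m)) for c,m in vs]
print(fit(V,"lid",[p0[0],p0[1],0.05,.014])); print(fit(V,"lid",[p0[0],p0[1],0.05,.014],scale=True))
print(get_obs()["clock"],get_obs()["position"])
E
```

```text
[0.50358238 0.28994654 0.054     ]
[(0.89, array([258., 197.]))] [(0.59, array([256., 191.]))]
[(0.69, array([330., 174.]))] []
(array([ 0.5036025 ,  0.29675829, -0.0671261 ,  0.016281  ,  1.        ]), np.float64(1.480105293065502))
(array([ 0.5036237 ,  0.29676272, -0.06711818,  0.01620541,  1.00018119]), np.float64(1.4801050273481273))
5.125 [0.47411151 0.23046739 0.35989862]
```

Run:
```python
from h import *
vs,hs=np.load("lidv.npy",allow_pickle=True)
ims=[]
x,y,a=.5036,.2968,-.0671
M=np.array([[np.cos(a),np.sin(a)],[-np.sin(a),np.cos(a)]])
for i in(0,1):
    im=cv2.imread(f"pics/lid{i}.png"); c=vs[i][0]
    for (o,z) in((rect(.309,.209),.054),(rect(.309,.209),.014),(rect(.1,.018),.084)):
        cv2.polylines(im,[proj(c,np.c_[o@M+[x,y],np.full(4,z)]).round().astype(int)],True,(0,255,0),1)
    ims.append(cv2.resize(im,(400,300)))
cv2.imwrite("pics/lidov.png",np.hstack(ims))
```

```text
(no output)
```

View pics/lidov.png

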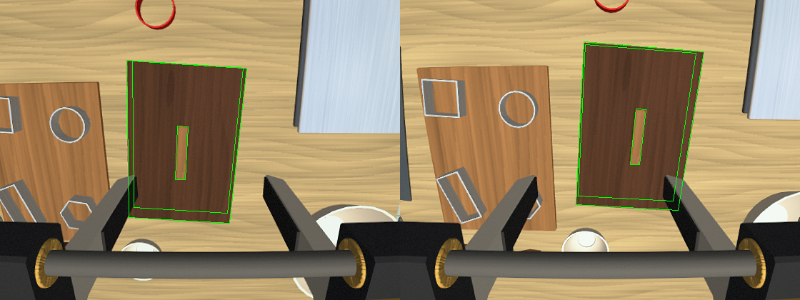

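The fitted model overlays the lid edges and handle in both views, at (0.504, 0.297) with yaw −0.067. Next I grasp the lid and set it on the baking sheet.

Run:
```python
from h import *
get_image("top"); m=masks("baking_sheet","top")[0]; c=calibration("top")
s,r=fit([(c,hullpts(m[2]))],"baking_sheet",[.495,-.305,-.08],fixz=0); print("sheet",s[:3].round(3),r)
x,y,a=.5036,.2968,-.0671; q=down(a+np.pi/2)
command_gripper(.06); move_pose([x,y,.14],q)
print("hit",move_straight([x,y,.069],max_speed=.08,force_limit=10))
command_gripper(.0,40); o=get_obs(); print(o["opening"],o["finger_force"],o["position"])
move_straight([x,y,.25],max_speed=.12); o=get_obs(); print(o["opening"],o["wrist_force"])
qs=down(s[2]+np.pi/2)
print(ik([s[0],s[1],.25],qs))
move_straight([.52,0,.25],R.from_rotvec(down((a+s[2])/2+np.pi/2)).as_rotvec(),max_speed=.2)
move_straight([s[0],s[1],.25],qs,max_speed=.2); o=get_obs(); print(o["opening"],o["wrist_force"],o["position"],o["clock"])
im=get_image("wrist"); cv2.imwrite("pics/held.png",im)
np.save("sheet.npy",s)
```

```text
sheet [ 0.492 -0.297 -0.126] 0.6528129248692572
hit False
0.01784646934449581 40.000264048576355 [0.50359075 0.29675658 0.06898924]
0.017640213933550135 [-0.63373469  0.06727403 -4.08794427]
[-0.60728714  0.33110853  1.39521276  0.          1.41527137 -2.05188819]
0.017621178642506997 [ 0.20263038  0.27359459 -4.14101839] [ 0.49219914 -0.29651748  0.25008417] 13.55
```

View pics/held.png

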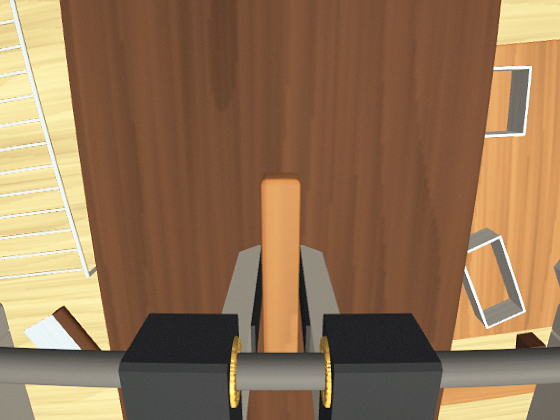

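The lid is held straight by its handle, around (280,250). I lower it onto the sheet, then look at the open box.

Run:
```python
from h import *
s=np.load("sheet.npy"); q=down(s[2]+np.pi/2)
move_straight([s[0],s[1],.09],max_speed=.15)
print(move_straight([s[0],s[1],.0595],max_speed=.04,force_limit=5)); o=get_obs(); print(o["position"],o["opening"])
command_gripper(.05); move_straight([s[0],s[1],.2],max_speed=.2)
for i,(dx,dy) in enumerate(((-.02,0.03),(0.02,-.05))):
    cw,im=look([.5036+dx,.2968+dy],np.pi/2-.067,.36,.03); cv2.imwrite(f"pics/box{i}.png",im); np.save(f"box{i}.npy",cw,allow_pickle=True)
    if i==0: command_gripper(.094)
    get_image("wrist")
    for n in ["cutter_square","cutter_big","cutter_small","cutter_hex","cutter_long","pocket_square","pocket_hex"]:
        print(i,n,[(round(d["conf"],2),onz(cw,d["location"],.03).round(3)[0]) for d in boxes_of("wrist",n)])
print(get_obs()["clock"])
```

```text
True
[ 0.49166988 -0.29709351  0.06085387] 0.017613229346180925
0 cutter_square [(0.68, array([0.511, 0.079, 0.03 ])), (0.66, array([ 0.443, -0.042,  0.03 ]))]
0 cutter_big [(0.79, array([0.236, 0.235, 0.03 ])), (0.76, array([0.509, 0.079, 0.03 ]))]
0 cutter_small [(0.7, array([0.534, 0.335, 0.03 ])), (0.46, array([0.813, 0.197, 0.03 ]))]
0 cutter_hex [(0.77, array([0.638, 0.043, 0.03 ])), (0.37, array([ 0.447, -0.044,  0.03 ])), (0.22, array([0.535, 0.348, 0.03 ]))]
0 cutter_long [(0.73, array([ 0.609, -0.063,  0.03 ])), (0.66, array([0.48 , 0.294, 0.03 ]))]
0 pocket_square [(0.98, array([0.479, 0.295, 0.03 ])), (0.34, array([0.635, 0.045, 0.03 ]))]
0 pocket_hex [(0.94, array([0.476, 0.295, 0.03 ]))]
1 cutter_square [(0.7, array([ 0.438, -0.091,  0.03 ]))]
1 cutter_big [(0.68, array([0.281, 0.248, 0.03 ])), (0.56, array([ 0.639, -0.057,  0.03 ])), (0.55, array([0.516, 0.079, 0.03 ]))]
1 cutter_small [(0.59, array([ 0.434, -0.094,  0.03 ])), (0.5, array([0.472, 0.293, 0.03 ]))]
1 cutter_hex [(0.64, array([0.67 , 0.088, 0.03 ]))]
1 cutter_long [(0.69, array([ 0.637, -0.054,  0.03 ]))]
1 pocket_square [(0.98, array([0.478, 0.29 , 0.03 ]))]
1 pocket_hex [(0.82, array([0.473, 0.29 , 0.03 ]))]
21.9333
```

View pics/box0.png

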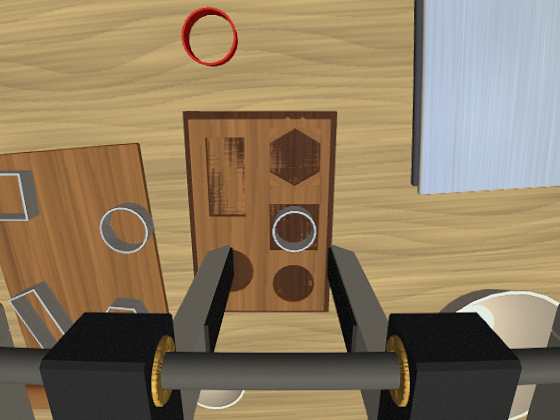

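The open box shows a small ring sitting in the square pocket at (294,230). The board ring at (125,228) should then be cutter_big. I take flipped, nearer views so the fingers hide no pocket, and check the two ring diameters.

Run:
```python
from h import *
vb=[]
for i,(dx,dy) in enumerate(((0.02,0.03),(-0.03,-.06))):
    cw,im=look([.5036+dx,.2968+dy],-np.pi/2-.067,.30,.03); cv2.imwrite(f"pics/boxf{i}.png",im)
    mb=masks("box"); ms=masks("cutter_small"); mg=masks("cutter_big"); 
    np.save(f"boxf{i}.npy",np.array([cw,mb,ms,mg],dtype=object),allow_pickle=True)
    print([(round(a,2),b.round()) for a,b,_ in mb],[(round(a,2),b.round()) for a,b,_ in ms],[(round(a,2),b.round()) for a,b,_ in mg])
SH["box"]=(rect(.312,.212),.014)
V=[(c,hullpts(m[0][2])) for c,m,_,_ in (np.load(f"boxf{i}.npy",allow_pickle=True) for i in(0,1)) if m]
print(len(V),fit(V,"box",[.5036,.2968,-.067],fixz=0))
print(get_obs()["clock"])
```

```text
[(0.93, array([308., 197.]))] [] [(0.85, array([342., 392.])), (0.83, array([473., 225.])), (0.45, array([304., 198.]))]
[(0.89, array([238., 164.]))] [(0.89, array([178., 186.]))] [(0.74, array([406., 190.])), (0.67, array([279., 337.]))]
2 (array([ 0.5046654 ,  0.29648626, -0.06801266,  0.014     ,  1.        ]), np.float64(1.5282903074163627))
25.9
```

View pics/boxf0.png

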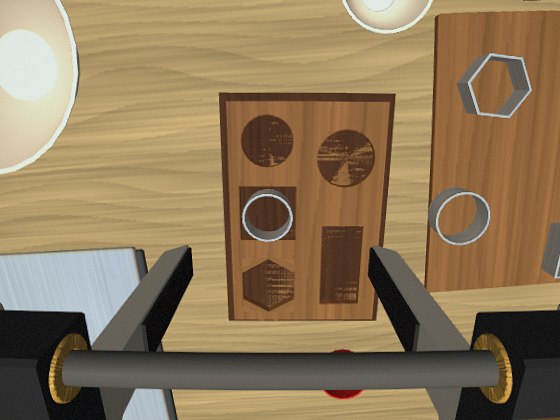

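```bash
cat > pk.py <<'E'
from h import *
D=[np.load(f"boxf{i}.npy",allow_pickle=True) for i in(0,1)]
bx,by,ba=.5047,.2965,-.068; B=np.array([[np.cos(ba),np.sin(ba)],[-np.sin(ba),np.cos(ba)]])
PK={"pocket_small":(circ(.063),[267,141]),"pocket_square":(rect(.071,.071),[268,213]),"pocket_hex":(hexa(.069),[269,286]),"pocket_big":(circ(.071),[346,157]),"pocket_long":(rect(.113,.053),[341,264])}
def plan(i,z):
    g=np.mgrid[-.16:.16:641j,-.11:.11:441j]; P=np.stack([g[0].ravel(),g[1].ravel()],1)@B+[bx,by]
    uv=proj(D[i][0],np.c_[P,np.full(len(P),z)]).astype(np.float32).reshape(641,441,2)
    return cv2.remap(cv2.imread(f"pics/boxf{i}.png"),uv[...,0],uv[...,1],cv2.INTER_LINEAR)
if __name__=="__main__":
    A=[plan(i,.026) for i in(0,1)]+[plan(1,.014)]
    cv2.imwrite("pics/plan.png",cv2.resize(np.hstack(A),(800,388),interpolation=cv2.INTER_AREA))
E
python3 pk.py
```

```text
(no output)
```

View pics/plan.png

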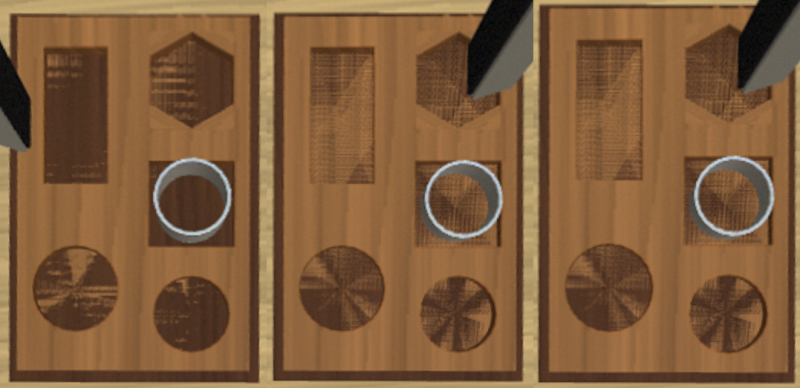

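```bash
cat >> pk.py <<'E'
    I={"pocket_big":(.0776,-.0473),"pocket_small":(.098,.0476),"pocket_square":(.0075,.0476),"pocket_hex":(-.094,.0476),"pocket_long":(-.065,-.048)}
    G=[]
    for i in(0,1):
        g=cv2.GaussianBlur(cv2.cvtColor(plan(i,.026),cv2.COLOR_BGR2GRAY).astype(np.float32),(0,0),1.5)
        G.append((cv2.Sobel(g,5,1,0),cv2.Sobel(g,5,0,1)))   # d/dy_box, d/dx_box
    for n,(o,_) in PK.items():
        best=[]
        p=dense(o,240); tn=np.roll(p,-1,0)-np.roll(p,1,0); nrm=np.c_[tn[:,1],-tn[:,0]]/np.linalg.norm(tn,axis=1)[:,None]  # outward, box x,y
        for gx,gy in G:
            S={}
            for dx in np.arange(-.008,.0081,.0005):
                for dy in np.arange(-.008,.0081,.0005):
                    q=p+np.array(I[n])+[dx,dy]; r=((q[:,0]+.16)/.0005).round().astype(int); c=((q[:,1]+.11)/.0005).round().astype(int)
                    v=gy[r,c]*nrm[:,0]+gx[r,c]*nrm[:,1]; S[dx,dy]=np.clip(v,0,40).mean()
            k=sorted(S,key=S.get)[-5:]; b=np.mean(k,0); best.append(np.r_[np.array(I[n])+b,S[k[-1]]])
        print(n,np.round(best,4).tolist(), "world",(np.mean([b[:2] for b in best],0)@B+[bx,by]).round(4))
    # edge check of block/flange, ring in the square pocket
    for k,nm in ((2,"cutter_small"),(3,"cutter_big")):
        for i in(0,1):
            for cf,loc,m in D[i][k]:
                p=onz(D[i][0],loc,.03)[0]
                for s in("cutter_small","cutter_big"):
                    try: f,r=fit([(D[i][0],hullpts(m))],s,[p[0],p[1],0],fixz=.014,scale=True); print(nm,i,round(cf,2),loc.round(),s,f[[0,1,4]].round(4),round(r,2))
                    except Exception as e: print(e)
E
python3 pk.py
```

```text
pocket_small [[0.0987, 0.048, 40.0], [0.0993, 0.0482, 38.2249]] world [0.6067 0.3378]
pocket_square [[0.0085, 0.0486, 37.979], [0.0075, 0.0479, 27.9343]] world [0.516  0.3441]
pocket_hex [[-0.0942, 0.0482, 38.9489], [-0.0943, 0.0482, 30.2929]] world [0.4139 0.351 ]
pocket_big [[0.0777, -0.0476, 39.7052], [0.078, -0.0484, 39.569]] world [0.5791 0.2433]
pocket_long [[-0.0649, -0.0474, 40.0], [-0.0649, -0.0477, 33.9284]] world [0.4367 0.2535]
cutter_small 1 0.89 [178. 186.] cutter_small [0.5158 0.3445 1.0135] 0.41
cutter_small 1 0.89 [178. 186.] cutter_big [0.5158 0.3445 0.8942] 0.4
cutter_big 0 0.85 [342. 392.] cutter_small [0.2656 0.2538 1.0534] 3.54
cutter_big 0 0.85 [342. 392.] cutter_big [0.2658 0.2538 0.934 ] 3.54
cutter_big 0 0.83 [473. 225.] cutter_small [0.498  0.1017 1.1238] 0.52
cutter_big 0 0.83 [473. 225.] cutter_big [0.498  0.1016 0.9918] 0.52
cutter_big 0 0.45 [304. 198.] cutter_small [0.5147 0.2978 4.8846] 19.65
cutter_big 0 0.45 [304. 198.] cutter_big [0.5148 0.2975 4.3088] 19.63
cutter_big 1 0.74 [406. 190.] cutter_small [0.4982 0.1013 1.1418] 0.31
cutter_big 1 0.74 [406. 190.] cutter_big [0.4982 0.1013 1.0076] 0.32
cutter_big 1 0.67 [279. 337.] cutter_small [0.2738 0.2501 0.7902] 5.2
cutter_big 1 0.67 [279. 337.] cutter_big [0.2732 0.2502 0.7033] 5.29
```

Each pocket reads within about 1 mm in the two views. The ring in the square pocket measures 60.8 mm, so it is cutter_small; the board ring measures 68 mm, so it is cutter_big. I move cutter_small to its own pocket first.

```bash
cat > put.py <<'E'
from h import *
BA=-.068
POCK={"cutter_small":[.6067,.3378],"cutter_square":[.516,.3441],"cutter_hex":[.4139,.351],"cutter_big":[.5791,.2433],"cutter_long":[.4367,.2535]}
PER={"cutter_long":np.pi,"cutter_square":np.pi/2,"cutter_hex":np.pi/3}
NAMES=list(POCK)
def measure(n,p,views=((.02,.02),(-.01,-.04)),h=.24,fixz=None,ang=BA-np.pi/2,tol=.06,save=None):
    V=[]
    for i,d in enumerate(views):
        c,im=look(np.array(p)+d,ang,h,.03)
        if save: cv2.imwrite(f"pics/{save}{i}.png",im)
        for nm in [n]+[k for k in NAMES if k!=n][:2]:
            g=[]
            for cf,l,m in masks(nm):
                e=np.linalg.norm(onz(c,l,.03)[0][:2]-p)
                if e<tol: g.append((e,m))
            if g: V.append((c,hullpts(min(g,key=lambda k:k[0])[1]))); break
    if not V: return None
    R_=[]
    for y0 in (np.arange(4)*PER[n]/4 if n in PER else [0]):
        R_.append(fit(V,n,[p[0],p[1],y0],fixz=fixz if len(V)>1 else .014,scale=True))
    f,r=min(R_,key=lambda k:k[1])
    if n in PER: f[2]=BA+(f[2]-BA+PER[n]/2)%PER[n]-PER[n]/2
    else: f[2]=BA
    print(n,len(V),"views x,y,yaw,z,scale",f.round(4),"rms",round(r,2)); return f
def grasp(n,f,zg=.038,op=.085):
    x,y,a=f[:3]; q=down(a-np.pi/2); command_gripper(op)
    move_pose([x,y,.11],q); hit=move_straight([x,y,zg],max_speed=.08,force_limit=8)
    command_gripper(0,25); o=get_obs(); print("grasp hit",hit,"open",round(o["opening"],4),"F",round(o["finger_force"],1),o["position"].round(4))
    move_straight([x,y,.13],max_speed=.15); return o["position"][2]
def insert(n,zg,rel=.006):
    p=np.array(POCK[n]); q=down(BA-np.pi/2)
    move_pose([*p,.10],q); o=get_obs(); print("held open",round(o["opening"],4))
    w=o["opening"]
    ok=False
    for k,d in enumerate([(0,0)]+[(r*np.cos(t),r*np.sin(t)) for r in(.0015,.003) for t in np.arange(8)*np.pi/4]):
        move_straight([*(p+d),zg+.0135],max_speed=.1 if k==0 else .03)
        hit=move_straight([*(p+d),zg-.0015],max_speed=.025,force_limit=6); z=get_obs()["position"][2]
        print(" try",k,np.round(d,4),"z-zg",round((z-zg)*1000,1),hit)
        if z-zg<.003: ok=True; break
    o=get_obs(); print("open",round(o["opening"],4),"Fw",o["wrist_force"].round(1))
    if ok:
        command_gripper(w+rel); move_straight([*(o["position"][:2]),.13],max_speed=.15)
    print("ok",ok,"clock",get_obs()["clock"]); return ok
def do(n,p,**k):
    f=measure(n,p,**k); zg=grasp(n,f); return insert(n,zg)
E
python3 - <<'E'
from put import *
do("cutter_small",[.5158,.3445])
E
```

```text
cutter_small 2 views x,y,yaw,z,scale [ 0.6127  0.3403 -0.068   0.2815  1.3007] rms 20.91
grasp hit False open -0.0001 F 0.0 [0.6127 0.3403 0.038 ]
held open 0.0004
 try 0 [0 0] z-zg -1.4 False
open 0.0007 Fw [0.1 0.2 0. ]
ok True clock 34.55
```

The fit was poor (rms 21) and the grasp closed empty, so I should have gated on rms. I add guards and check the picture.

```bash
python3 - <<'E'
s=open("put.py").read()
s=s.replace("fixz=fixz if len(V)>1 else .014,scale=True)","fixz=fixz if len(V)>1 else .014)")
s=s.replace('; return f\ndef grasp','\n    if r>2.5: raise SystemExit("bad fit")\n    return f\ndef grasp')
s=s.replace('    move_straight([x,y,.13],max_speed=.15); return o["position"][2]','    if o["opening"]<.04: raise SystemExit("empty")\n    move_straight([x,y,.13],max_speed=.15); return o["position"][2]')
s=s.replace('            if g: V','            print(i,nm,[(round(e,3),int(m.sum())) for e,m in g])\n            if g: V')
open("put.py","w").write(s)
E
python3 - <<'E'
from put import *
measure("cutter_small",[.5158,.3445],save="sm")
E
```

```text
0 cutter_small [(np.float64(0.022), 1138)]
1 cutter_small [(np.float64(0.02), 1220)]
cutter_small 2 views x,y,yaw,z,scale [ 0.5156  0.3435 -0.068   0.0146  1.    ] rms 0.95
```

View pics/sm0.png

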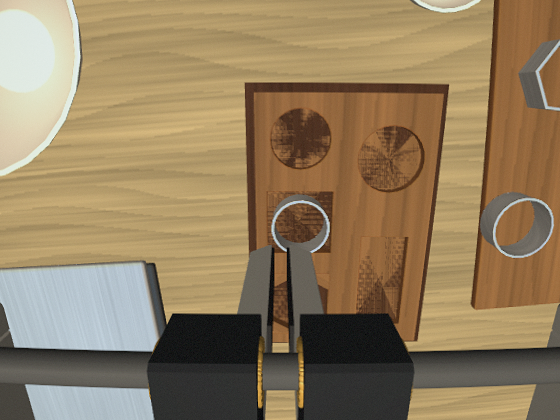

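The ring is still in the square pocket at (300,226) and undisturbed. The fit is now good, with a lower edge at 14.6 mm. I go ahead with the grasp.

Run:
```python
from put import *
zg=grasp("cutter_small",[.5157,.344,BA]); insert("cutter_small",zg)
do("cutter_square",[.42,-.05],tol=.08,save="sq")
```

```text
grasp hit False open 0.059 F 25.0 [0.5158 0.344  0.0382]
held open 0.0592
 try 0 [0 0] z-zg -0.1 True
open 0.0594 Fw [-0.9 -0.1  4.6]
ok True clock 43.025
0 cutter_square [(np.float64(0.03), 1702)]
1 cutter_square [(np.float64(0.014), 1726)]
cutter_square 2 views x,y,yaw,z,scale [ 0.4377 -0.0696 -0.0678  0.016   1.    ] rms 0.45
grasp hit False open 0.0676 F 25.0 [ 0.4379 -0.0696  0.0383]
held open 0.0675
 try 0 [0 0] z-zg -0.1 True
open 0.0677 Fw [-1.3 -1.5  4.5]
ok True clock 52.7
```

Run:
```python
from put import *
c=calibration("top")
P={k:onz(c,uv,.03)[0][:2] for k,uv in {"cutter_hex":[246,151],"cutter_big":[244,222],"cutter_long":[295,154]}.items()}; print(P)
for n in("cutter_hex","cutter_big","cutter_long"):
    if not do(n,P[n],tol=.08,save=n): break
```

```text
{'cutter_hex': array([0.65799899, 0.07020094]), 'cutter_big': array([0.46108003, 0.07752932]), 'cutter_long': array([ 0.6475127 , -0.06542775])}
0 cutter_hex [(np.float64(0.028), 1719)]
1 cutter_hex [(np.float64(0.027), 1394)]
cutter_hex 2 views x,y,yaw,z,scale [0.6559 0.0681 0.3701 0.0174 1.    ] rms 0.51
grasp hit False open 0.0657 F 25.0 [0.656  0.0681 0.0383]
held open 0.0657
 try 0 [0 0] z-zg -0.1 True
open 0.066 Fw [-0.5  0.2  5.7]
ok True clock 61.9
0 cutter_big [(np.float64(0.028), 1121)]
1 cutter_big [(np.float64(0.052), 1343)]
cutter_big 2 views x,y,yaw,z,scale [ 0.4984  0.1015 -0.068   0.0145  1.    ] rms 0.55
grasp hit False open 0.0676 F 25.0 [0.4986 0.1015 0.0383]
held open 0.0677
 try 0 [0 0] z-zg -0.1 True
open 0.0675 Fw [-0.4  0.7  5. ]
ok True clock 70.3083
0 cutter_long [(np.float64(0.028), 1843)]
1 cutter_long [(np.float64(0.026), 2145)]
cutter_long 2 views x,y,yaw,z,scale [ 0.6449 -0.0643  0.3454  0.0177  1.    ] rms 0.53
grasp hit False open 0.0497 F 25.0 [ 0.645  -0.0643  0.0381]
held open 0.0497
 try 0 [0 0] z-zg -0.2 True
open 0.0502 Fw [-1.1 -0.9  6. ]
ok True clock 79.7333
```

All five went in on the first try. I verify the box and re-measure the lid on the sheet.

Run:
```python
from put import *
c,im=look([.5047+.03,.2965+.02],BA-np.pi/2,.30,.03); cv2.imwrite("pics/done0.png",im)
M=np.array([[np.cos(BA),np.sin(BA)],[-np.sin(BA),np.cos(BA)]])
for n,p in POCK.items():
    o=SH[n][0]@M+p; cv2.polylines(im,[proj(c,np.c_[o,np.full(len(o),.044)]).round().astype(int)],True,(0,255,0),1)
cv2.imwrite("pics/done.png",im)
s=np.load("sheet.npy"); V=[]
for i,d in enumerate(((.02,-.03),(-.03,.04))):
    c,im=look(s[:2]+d,s[2]+np.pi/2,.36,.04); cv2.imwrite(f"pics/lids{i}.png",im)
    m=masks("lid"); print([(round(a,2),b.round(),int(k.sum())) for a,b,k in m])
    if m: V.append((c,hullpts(m[0][2])))
print(fit(V,"lid",[*s[:3],.006]),s[:3],get_obs()["clock"])
```

```text
[(0.9, array([295., 178.]), 32251)]
[(0.83, array([265., 213.]), 28260)]
(array([ 0.49271967, -0.29679432, -0.12619068,  0.00583817,  1.        ]), np.float64(2.549172788396311)) [ 0.49198057 -0.29730264 -0.12619528] 85.4333
```

View pics/done.png

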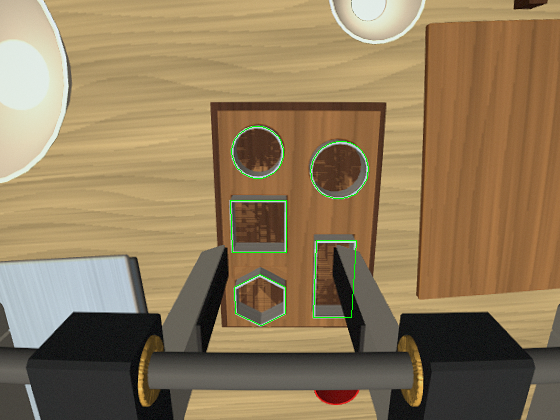

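View pics/lids0.png

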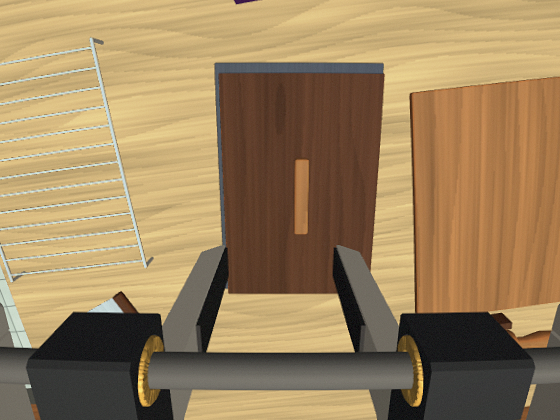

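All five cutters match their pocket outlines at the seated height (long is partly behind a finger but read flush on insertion). The lid at (300,180) is still where I set it. I re-grasp it at the release pose and return it to its original seated pose.

Run:
```python
from h import *
s=np.load("sheet.npy"); x,y=.49167,-.29709; qs=down(s[2]+np.pi/2)
command_gripper(.05); move_pose([x,y,.14],qs)
print(move_straight([x,y,.0612],max_speed=.08,force_limit=8)); command_gripper(0,45); o=get_obs(); print(o["opening"],o["position"]); zr=o["position"][2]-.006
move_straight([x,y,.25],max_speed=.12); print(get_obs()["wrist_force"])
a=-.0671; p=np.array([.5036,.2968]); q=down(a+np.pi/2)
move_straight([.52,0,.25],down((a+s[2])/2+np.pi/2),max_speed=.2); move_straight([*p,.25],q,max_speed=.2)
print("open",get_obs()["opening"],"rim off",zr); zt=zr+.014
move_straight([*p,zt+.035],max_speed=.15); cv2.imwrite("pics/lidheld.png",get_image("wrist"))
ok=False
for k,d in enumerate([(0,0)]+[(r*np.cos(t),r*np.sin(t)) for r in(.0015,.003) for t in np.arange(8)*np.pi/4]):
    move_straight([*(p+d),zt+.015],max_speed=.05)
    hit=move_straight([*(p+d),zt-.0015],max_speed=.025,force_limit=5); z=get_obs()["position"][2]
    print(k,np.round(d,4),"dz mm",round((z-zt)*1e3,1),hit)
    if z-zt<.002: ok=True; break
o=get_obs(); print(ok,o["opening"],o["wrist_force"].round(1),o["clock"])
if ok: command_gripper(.045); move_straight([*o["position"][:2],.2],max_speed=.15)
```

```text
False
0.017444942824334612 [ 0.49168831 -0.29708234  0.06126383]
[-0.50431478 -0.32934295 -4.10607306]
open 0.017568660532514272 rim off 0.05526382732930038
0 [0 0] dz mm -0.0 True
True 0.017811203217692615 [-1.2  0.2  5.6] 95.7667
```

Run:
```python
from h import *
V=[]
for d in((0,.04),(.03,-.06)):
    c,im=look(np.array([.5036,.2968])+d,np.pi/2-.067,.36,.05); V.append((c,hullpts(masks("lid")[0][2])))
print(fit(V,"lid",[.5036,.2968,-.067,.014]))
move_pose([.35,-.3,.35],down(np.pi/2)); pause(.5)
cv2.imwrite("pics/final.png",get_image("scene")); print(get_obs()["clock"])
```

```text
(array([ 0.50325758,  0.29707408, -0.06705965,  0.0170185 ,  1.        ]), np.float64(0.8072582164853621))
101.7917
```

View pics/final.png

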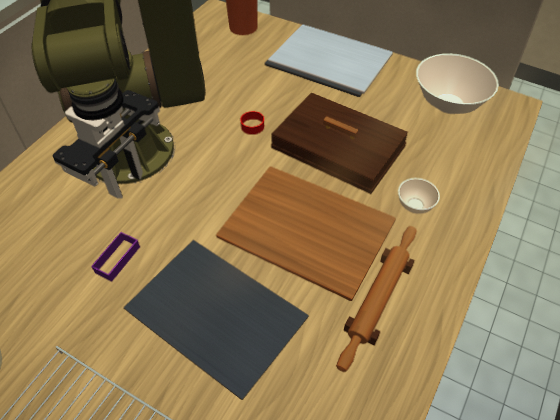

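The lid sits on the box at (340,140) exactly as at the start. The board is empty, and the pin, bowl and look-alikes are untouched.

```bash
python3 -c "
from rig import *
print(close_job())"
```

```text
the job is handed in; nothing more can be done
None
```

I handed the job in at about 102 s: all five cutters are in their own pockets (the small round one moved there from the square pocket), the lid is back fully down on the box, and the rolling pin, bowl and look-alikes were left alone.

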